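# Release a cable sheave from its stand and set it in the chock

### The arm

A 7-joint arm with a two-finger parallel gripper is mounted at the origin on the work surface. World frame = base frame: x ahead of the robot, y to its left, z up, the work surface at z = 0. Lengths are in m, angles in rad, forces in N, time in s.
With the tool pointing down it reaches from about 0.425 to 0.875 m from the base axis. Payload 9.9 kg.
Tool frame: the origin (TCP) lies at the very end of the fingers, on their centre line; the grasp point (between the pads) lies behind it (tcp_to_grasp is the z of the grasp point in the tool frame, in m); z points along the fingers, y is the line along which they close (so a half turn about z gives the same grasp; the last joint's range is limited). The gripper opens to 85 mm and grips with 20 to 120 N. Pads are 22 mm wide; open, the fingers measure 114 mm over their backs; the gripper's body (76 mm by 85 mm) begins 54 mm behind the grasp point. The pads swing forward as they close: fully open they stand 13 mm farther back than shut.
Start: joints at [-1.313, 0.576, 0.025, 1.437, -0.015, 1.129, -0.057], TCP at [0.226, 0.636, 0.231] pointing down, gripper open.
Joint ranges: [-2.76, 2.76], [-0.34, 2.15], [-1.52, 1.57], [0.19, 2.46], [-1.09, 4.23], [0.17, 1.99], [-2.82, 2.82]. Speed limits (rad/s): [2.22, 2.22, 3.01, 3.01, 3.14, 3.14, 3.14].

### API

Orientations are given as a 3x3 rotation matrix whose columns are the frame's x, y, z axes.
In Python, from cell import * gives the robot as it stands.
- The arm moves only by the shell command python3 -m pendant 'ROWS' [OPENING] [FORCE]. ROWS is JSON, a list that holds one entry, the list of rows, each a list of 6 numbers: the shift along the world's x, y, z in cm, then the turn, a rotation vector about the world's x, y, z in rad. In form: [[[x, y, z, wx, wy, wz], ...]]. A call has 1 to 20 rows; each row shifts and turns the commanded pose from where the row before left it; what a row does not reach is not made up. A row lasts 1/12 s, in which the tool goes at most 41.7 mm and 7.16 degrees, less where a joint would pass 70% of its speed; a pose out of reach is approached as far as the arm can. A call is refused whole if a number of a shift passes 4.17 or a number of a turn 0.125, either way. A call with a gripper value outside its range is refused whole. OPENING is the closure, from 0 (fully open) to 1 (shut), set as the call begins (- or left out, the last holds). The fingers move at their own pace and stop on an object; FORCE is the grip in N (left out, the last holds). Time passes only in rows, so rows that do not move let the fingers close. It gives the time, the measured TCP pose, the force, the opening and the grip force at its end, in the units of the state.
- read_state(): the state, without advancing time (a new reading comes with each control period).
- get_image(name): name is "scene" or "top" or "wrist"; returns (picture, depth): 400x640x3 uint8, red, green, blue; 400x640 float32, m along the optical axis (not along the pixel's ray), 0 where there is no reading.
- camera_model(name): a dict with "fx", "fy", "cx", "cy" (pixels), "k1" (the pictures are not rectified: a ray, as slopes to the right and down, at radius r is drawn at 1 + k1 r^2 times it, then the intrinsics apply), "R" (3x3) and "t" (3): a world point X has camera coordinates R X + t; the wrist camera has in their place "hand_eye" (4x4, takes a point from camera to tool coordinates, whose origin is the TCP and whose axes are the flange's). Camera axes: x right, y down, z forward; pixel columns grow to the right and rows downward; lengths in m; the calibration is good to about 2 mm. A picture is of the moment at which its call begins: read the wrist's pose just before it. camera_model takes no time and is no camera call.
- job_done(): hands the job in; it is judged then, once.
The state is a dict: "time": time; "joints": joint angles; "qvel": joint speeds; "tau": joint torques, N m; "tool_pos": TCP position; "eef_rot": TCP orientation; "wrist_force": force on the tool from outside, world axes, zero at the start; "torque": the same for the moment, N m; "finger_gap": opening from 0.0 (shut) to 1.0 (fully open); "grasp_force": force on a finger pad.
Only numpy, scipy, OpenCV 4.12 (cv2) and the standard library are available. Lean on these libraries where they do the work, as an engineer would, in place of code of your own. Each camera call takes 0.05 s, during which the arm holds its last target. There are 200 camera calls.

### The job

Flip the red cam lever of the blue cable-roller stand over to the back as far as it goes, while the orange sheave stays in its seat. Then lift the sheave's axle over the lip of its slots, lower it out through the open lower front ends, and set the sheave gently, upright and without dropping it, down in the middle of the wooden V-shaped chock, and let go. Do not let the sheave touch the bench, leave the lever open, and leave the screw tray, screwdriver and tape measure where they are.

Things in the scene. Friction and masses are not known exactly. Their poses are not given: they have to be found in the camera images.
- stand: Blue stand fixed to the bench; origin on the bench below the seated axle; x to its back (slots open to -x), y left, z up. Two cheek plates 8 mm thick, inner faces at y = +-62 mm, x = -60 to 45, 202 mm high; base plate 130 x 170 x 10. Between the cheeks: two tie bars and the lever's shaft. J-slots in the cheeks hold the 12 mm axle: seat, over a lip, bend, then down the ramp to the mouth.
- seat (a point): Axle centre when seated, mid-way between the cheeks, 130 mm up; axes as the stand. A lip 5 mm high stands in front of it, 2 mm from the axle; the slot is closed behind, and a ceiling stops the axle 9 mm above the seat: raise it about 7 mm, no more, then bring it forward (-x) level to slot_bend.
- slot_bend (a point): Axle centre at the slot's bend, 24 mm in front of and 7 mm above the seat; axes as the stand. From here the slot runs straight, forward and down at 50 degrees, 2 mm of play either side.
- slot_mouth (a point): Axle centre just outside the open lower end, 66 mm in front of and 43 mm below the seat; axes as the stand. From here the axle is free to move on to -x. Nothing holds it here: it would fall.
- lever (a joint): Cam lever, rad: 0 to 0.12 closed at the start, grows as the paddle swings up and over to the back, 2.0 at the open stop. Closed, two hooked keeper arms outside the cheeks (y = +-71 to 80 mm) reach over the axle ends and block the slots in front of them; open, they stand up above the cheeks. Stiff hinge, about 0.25 N m (3 N at the tip), no spring, stays where left.
- pivot (a point): Middle of the lever's level 10 mm shaft, 30 mm behind and 52 mm above the seat, along y; axes as the stand. It and the front tie bar (below) lie over the sheave.
- tie_bar (a point): Middle of the level 12 mm tie bar along y, from cheek to cheek, 16 mm in front of and 62 mm above the seat; axes as the stand. It blocks a grasp of the sheave from straight above: grip it slanting in from the front under this bar, tool tilted about 40 degrees (fingers pointing forward and down).
- paddle_tip (a point): Middle of the outer end of the red paddle, 88 mm from the shaft axis, 84.5 mm to the left (+y) of the pivot. Paddle 24 mm wide along stand y, 12 mm thick, 56 mm long. At lever 0 it leans 55 degrees from upright to the front (-x); at 2.0 it leans 60 degrees to the back. Push it up and over from its front face.
- sheave_centre (a point): Centre of the orange grooved sheave, 90 mm diameter, 30 mm wide over its flat sides, about 0.5 kg; its y axis is the axle (12 mm diameter, 156 mm long, 22 mm collars 53 to 59 mm from the middle), along the stand's y. Grip across the 30 mm width near the upper front rim, about 32 mm from the centre, fingertips off the axle.
- chock_rest (a point): Where the sheave's centre rests in the wooden chock, 78 mm above the bench. Chock fixed to the bench, 130 x 90 mm: a V of two boards at 45 degrees, 80 mm long along this point's y axis, tops 54 mm up. The sheave's axle must lie along this y axis (either way round), sheave within 20 mm of the middle.
- screw_tray: Bystander: black open tray of screws, 120 x 150 x 30 mm, origin under its centre. Leave alone.
- screwdriver: Bystander: yellow-handled screwdriver lying on the bench. Leave alone.
- tape_measure: Bystander: yellow tape measure, 70 x 36 x 66 mm, origin under its centre. Leave alone.
There are look-alikes about, which are no part of the job. Of the things that look like the part that bears sheave_centre, the middle-sized one is meant.

How it is judged:
On the way, in this order (a step that is already met when the one before it is completed fails the run):
1. the cam lever is flipped fully open while the sheave still sits in its seat (value of joint lever above 1.75 rad and distance between sheave_centre and seat below 0.008 m), for 0.2 s.
2. the axle has been lowered out of the open lower ends of the slots (x of sheave_centre in the frame of seat below -0.06 m and z of sheave_centre in the frame of seat below -0.03 m and value of joint lever above 1.6 rad), for 0.1 s.
At the end, for the whole second after the job is handed in: The sheave rests upright (axle within about 8 degrees of level and of the chock's y axis) in the V of the chock, its centre within 6 mm of chock_rest in x and z and 20 mm along the axle, let go and at rest, and the lever is still open (over 1.6 rad) (x of sheave_centre in the frame of chock_rest between -0.006 and 0.006 m and y of sheave_centre in the frame of chock_rest between -0.02 and 0.02 m and z of sheave_centre in the frame of chock_rest between -0.006 and 0.006 m and angle between sheave_centre's own y axis and vertical between 1.42 and 1.72 rad and angle between the y axis of sheave_centre and the y axis of chock_rest, either way round below 0.15 rad and value of joint lever above 1.6 rad and linear speed of sheave below 0.02 m/s and contact force between the fingers and sheave below 0.2 N); the robot touches nothing.
It fails at once if the sheave touches the bench (contact force between sheave and table above 0.5 N).
It fails at once if the sheave is dropped or rammed into the chock (over 90 N) (contact force between sheave and chock above 90 N).
It fails at once if the screw tray is moved by more than 25 mm (distance of screw_tray from where it was at the start of the episode above 0.025 m).
It fails at once if the screwdriver is moved by more than 25 mm (distance of screwdriver from where it was at the start of the episode above 0.025 m).
It fails at once if the tape measure is moved by more than 25 mm (distance of tape_measure from where it was at the start of the episode above 0.025 m).
It also fails if it takes over 64 s, if anything falls off the work surface, if the arm or the gripper's body presses on something with over 40 N, if the wrist force passes 120 N, or if a joint passes its speed limit or range.

## Working session

There is one attempt and no reset: what is moved stays moved. The work goes in short steps, Python scripts to look and compute and a shell command to move; the robot and the scene stay as the last step left them, time stands still between calls to the robot, and variables do not carry over. Pictures are saved under pics/ and viewed, at most 10 in all, crops included, and the job is handed in when it is done.

```bash
ls; mkdir -p pics; cat > h.py <<'E'
from cell import *
import numpy as np, cv2
def save(n,img): cv2.imwrite('pics/'+n,cv2.cvtColor(img,cv2.COLOR_RGB2BGR))
def pose(c):
    m=camera_model(c)
    if 'R' in m: return np.array(m['R']),np.array(m['t']),m
    s=read_state();H=np.array(m['hand_eye']);T=np.eye(4);T[:3,:3]=s['eef_rot'];T[:3,3]=s['tool_pos'];W=np.linalg.inv(T@H)
    return W[:3,:3],W[:3,3],m
def ray(P,u,v):
    R,t,m=P;K=np.array([[m['fx'],0,m['cx']],[0,m['fy'],m['cy']],[0,0,1.]])
    d=cv2.undistortPoints(np.array([[[u,v]]],float),K,np.array([m['k1'],0,0,0,0.]))[0,0]
    return -R.T@t, R.T@np.array([d[0],d[1],1.])
def onz(P,u,v,z):
    o,d=ray(P,u,v); return o+d*(z-o[2])/d[2]
def dep(P,D,u,v):
    o,d=ray(P,u,v); return o+d*D[int(round(v)),int(round(u))]
def proj(P,X):
    R,t,m=P;c=R@np.array(X)+t;x=c[:2]/c[2];x=x*(1+m['k1']*(x@x));return x*[m['fx'],m['fy']]+[m['cx'],m['cy']]
E
python3 - <<'E'
from h import *
for n in('scene','top'):
    i,d=get_image(n);save(n+'0.png',i);np.save(n+'0.npy',d);P=pose(n);print(n,P[0].round(2).tolist(),(-P[0].T@P[1]).round(3),P[2]['fx'])
print(read_state()['eef_rot'],[ (k,v) for k,v in __import__('cell').__dict__.items() if 'tcp' in k])
E
```

```text
pics
scene [[0.53, 0.85, -0.02], [0.53, -0.35, -0.78], [-0.67, 0.4, -0.63]] [ 1.205 -0.276  0.826] 374.1445794764157
top [[-0.02, -1.0, -0.02], [-0.99, 0.02, -0.16], [0.16, 0.02, -0.99]] [0.303 0.119 1.429] 488.67102504595533
[[-9.42163440e-01  3.35153486e-01 -4.38832814e-04]
 [ 3.35153769e-01  9.42162419e-01 -1.38830724e-03]
 [-5.18442242e-05 -1.45508879e-03 -9.99998940e-01]] [('tcp_to_grasp', -0.0187)]
```

View pics/scene0.png

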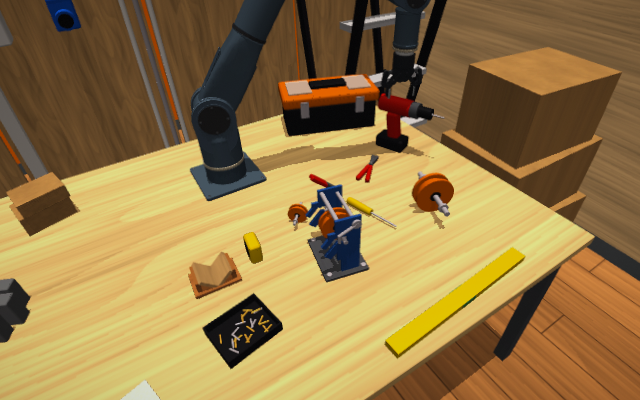

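View pics/top0.png

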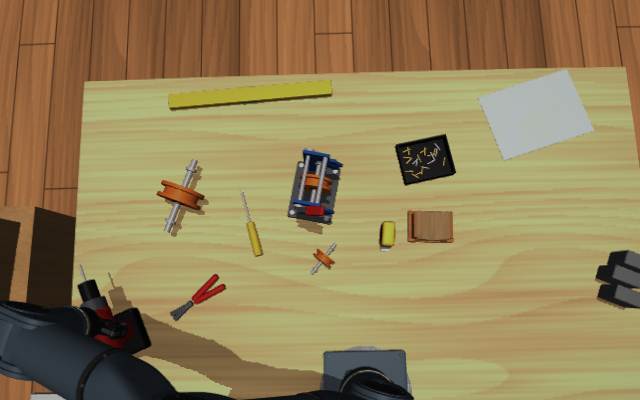

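Three sheaves appear in the top view: a large one at (180,195), a small one at (325,258), and one in the blue stand at (318,185). The one in the stand is middle-sized and sits in the seat, so it is the one meant. I'll confirm it in an enlarged crop. The chock is at (430,226), the tape at (388,234) and the tray at (425,159). The red paddle is at (315,211), so the stand's +y is roughly world -x and its front faces world -y.

```bash
python3 - <<'E'
from h import *
a=cv2.imread('pics/top0.png')[135:240,275:355];b=cv2.imread('pics/scene0.png')[175:285,285:375]
a=cv2.resize(a,None,fx=4.4,fy=4.4,interpolation=2);b=cv2.resize(b,None,fx=4.2,fy=4.2,interpolation=2)
c=np.zeros((470,760,3),np.uint8);c[:a.shape[0],:a.shape[1]]=a[:470,:];c[:b.shape[0],370:370+b.shape[1]]=b;cv2.imwrite('pics/crop1.png',c)
pts={}
for n in('top','scene'):
    im=cv2.cvtColor(cv2.imread(f'pics/{n}0.png'),cv2.COLOR_BGR2HSV);D=np.load(n+'0.npy');P=pose(n)
    def cl(lo,hi,box):
        m=cv2.inRange(im,lo,hi);v,u=np.nonzero(m);k=(u>box[0])&(u<box[1])&(v>box[2])&(v<box[3]);u,v=u[k],v[k]
        return u,v,np.array([dep(P,D,x,y) for x,y in zip(u,v) if D[y,x]>0])
    box=(280,350,140,235) if n=='top' else (300,372,180,285)
    u,v,X=cl((100,120,40),(125,255,255),box);k=X[:,2]>.19
    print(n,'blue',len(X),X.min(0).round(3),X.max(0).round(3));T=X[k]
    if n=='top':
        for s in (T[:,0]>T[:,0].mean(),T[:,0]<=T[:,0].mean()):
            q=T[s].astype(np.float32);print('cheek top',len(q),q.mean(0).round(4),cv2.minAreaRect(q[:,:2]),cv2.fitLine(q[:,:2],cv2.DIST_HUBER,0,.01,.01).ravel())
    u,v,X=cl((0,180,90),(4,255,255),box);print('red',len(X),X.mean(0).round(3),X.min(0).round(3),X.max(0).round(3))
    u,v,X=cl((6,180,90),(14,255,255),box);print('orange',len(X),X.mean(0).round(3),X.min(0).round(3),X.max(0).round(3))
    if n=='top':
        u,v=np.mgrid[405:458,205:248];
        X=np.array([dep(P,D,x,y) for x,y in zip(u.ravel(),v.ravel())]);
        for lo,hi in((.008,.2),(.047,.07)):
            q=X[(X[:,2]>lo)&(X[:,2]<hi)].astype(np.float32);print('chock',len(q),q.min(0),q.max(0),cv2.minAreaRect(q[:,:2]))
        print('bench z',dep(P,D,300,280),dep(P,D,450,270))
        u,v=np.mgrid[378:400,215:252];X=np.array([dep(P,D,x,y) for x,y in zip(u.ravel(),v.ravel())]);q=X[X[:,2]>.03];print('tape',q.min(0),q.max(0))
E
```

```text
top blue 287 [0.489 0.053 0.013] [0.646 0.191 0.208]Traceback (most recent call last):
  File "<stdin>", line 16, in <module>
cv2.error: OpenCV(4.12.0) /io/opencv/modules/imgproc/src/convhull.cpp:143: error: (-215:Assertion failed) total >= 0 && (depth == CV_32F || depth == CV_32S) in function 'convexHull'
```

View pics/crop1.png

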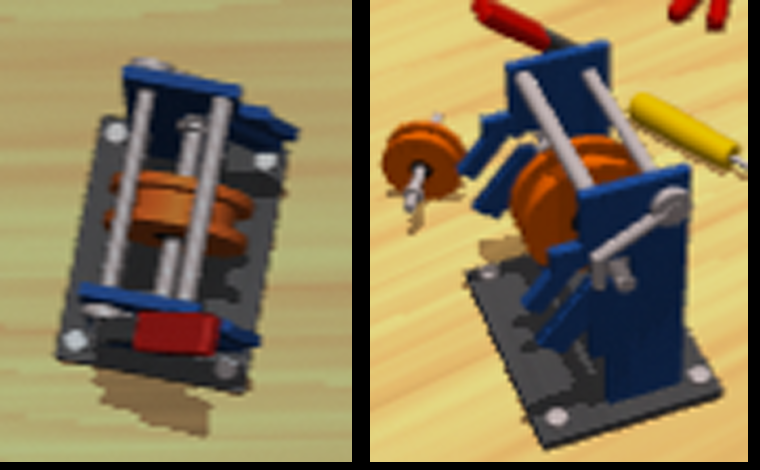

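The crop confirms it: the middle-sized orange sheave is in the stand. The slot mouths and the red paddle face image right (world -y), and the paddle is on the near cheek (+y of the stand).

```bash
cat > m.py <<'E'
from h import *
A=lambda q:cv2.minAreaRect(np.ascontiguousarray(q[:,:2]*1000,np.float32))
for n in('top','scene'):
    im=cv2.cvtColor(cv2.imread(f'pics/{n}0.png'),cv2.COLOR_BGR2HSV);D=np.load(n+'0.npy');P=pose(n)
    def cl(lo,hi,box):
        m=cv2.inRange(im,lo,hi);v,u=np.nonzero(m);k=(u>box[0])&(u<box[1])&(v>box[2])&(v<box[3])&(D[v,u]>0);u,v=u[k],v[k]
        return u,v,np.array([dep(P,D,x,y) for x,y in zip(u,v)])
    box=(280,350,140,235) if n=='top' else (300,372,180,285)
    u,v,X=cl((100,120,40),(125,255,255),box);k=X[:,2]>.19;T=X[k]
    for s in (T[:,0]>.57,T[:,0]<=.57):
        q=T[s];print(n,'cheek top',len(q),q.mean(0).round(4),A(q))
    u,v,X=cl((0,180,60),(4,255,255),box);X=X[X[:,2]>.1]
    if len(X):print('red',len(X),X.mean(0).round(3),X.min(0).round(3),X.max(0).round(3),A(X))
    u,v,X=cl((5,180,60),(14,255,255),box);X=X[X[:,2]>.12];print('orange',len(X),X.mean(0).round(3),X.min(0).round(3),X.max(0).round(3),A(X))
    if n=='top':
        g=lambda a,b,c,d:np.array([dep(P,D,x,y) for x in range(a,b) for y in range(c,d)])
        X=g(403,458,203,250)
        for lo,hi in((.012,.2),(.046,.07)):
            q=X[(X[:,2]>lo)&(X[:,2]<hi)];print('chock',len(q),q.min(0).round(3),q.max(0).round(3),A(q))
        print('bench z',dep(P,D,300,280),dep(P,D,450,270))
        # base plate of stand
        X=g(280,350,140,235);q=X[(X[:,2]>.006)&(X[:,2]<.016)];print('base',len(q),A(q))
        q=g(376,402,212,252);q=q[q[:,2]>.03];print('tape',q.min(0),q.max(0))
E
python3 m.py
```

```text
top cheek top 87 [0.636  0.1214 0.2016] ((636.447021484375, 121.33356475830078), (66.62736511230469, 9.500614166259766), 79.74465942382812)
top cheek top 90 [0.5076 0.1503 0.2015] ((507.1296081542969, 147.7474365234375), (70.21669006347656, 7.801945686340332), 77.50088500976562)
red 163 [0.483 0.127 0.228] [0.469 0.106 0.202] [0.497 0.152 0.245] ((483.44586181640625, 128.1318359375), (46.406455993652344, 22.487709045410156), 80.3010482788086)
orange 228 [0.571 0.12  0.163] [0.548 0.082 0.13 ] [0.591 0.168 0.193] ((571.156005859375, 124.5627212524414), (86.02251434326172, 30.130041122436523), 77.97672271728516)
chock 1240 [ 0.413 -0.272  0.012] [ 0.506 -0.139  0.059] ((460.18389892578125, -205.30856323242188), (129.49122619628906, 89.2706069946289), 87.23928833007812)
chock 358 [ 0.418 -0.262  0.046] [ 0.503 -0.148  0.059] ((460.7492370605469, -204.67788696289062), (111.39117431640625, 80.03182220458984), 86.5992202758789)
bench z [0.31431288 0.17543782 0.00171463] [ 0.33319373 -0.2581367   0.00141026]
base 1103 ((587.8245849609375, 126.3572006225586), (201.49066162109375, 283.5385437011719), 87.57534790039062)
tape [ 0.30306992 -0.09415904  0.03139895] [0.47302194 0.11893537 1.42874669]
scene cheek top 142 [0.6401 0.1191 0.1985] ((639.5982666015625, 121.44576263427734), (68.1109390258789, 11.991971015930176), 76.45294952392578)
scene cheek top 106 [0.5117 0.1503 0.1985] ((505.9904479980469, 148.45465087890625), (65.64549255371094, 18.817848205566406), 78.49871063232422)
red 47 [0.498 0.134 0.218] [0.49  0.112 0.204] [0.505 0.15  0.231] ((498.98681640625, 131.3337860107422), (13.969125747680664, 37.784950256347656), 6.372054100036621)
orange 376 [0.574 0.112 0.155] [0.493 0.081 0.12 ] [0.596 0.166 0.231] ((544.3265380859375, 130.12155151367188), (82.8177261352539, 94.3602066040039), 77.6167221069336)
```

```bash
python3 -m pendant '[[[0,0,4,0,0,-0.12],[0,0,4,0,0,-0.12],[0,0,4,0,0,-0.12],[0,0,4,0,0,-0.12],[1.8,-3.4,0,0,0,-0.12],[1.8,-3.4,0,0,0,-0.12],[1.8,-3.4,0,0,0,-0.12],[1.8,-3.4,0,0,0,-0.12],[1.8,-3.4,0,0,0,-0.12],[1.8,-3.4,0,0,0,-0.12],[1.8,-3.4,0,0,0,-0.12],[1.8,-3.4,0,0,0,-0.11],[1.8,-3.4,0,0,0,0],[1.8,-3.4,0,0,0,0],[1.8,-3.4,0,0,0,0],[1.8,-3.4,0,0,0,0],[1.8,-3.4,0,0,0,0],[1.8,-3.4,0,0,0,0],[0,0,0,0,0,0],[0,0,0,0,0,0]]]' 1 40
cat >> h.py <<'E'
YAW=np.radians(78.2);S0=np.array([.571,.123,.130])
def frame(): c,s=np.cos(YAW),np.sin(YAW);return np.array([[c,-s,0],[s,c,0],[0,0,1]])
def st(p): return S0+frame()@(np.array(p)/1000)   # mm in seat frame -> world
def inv(X): return (np.asarray(X)-S0)@frame()*1000
E
cat > bars.py <<'E'
from h import *
import sys
n,f=sys.argv[1:3]
im=cv2.imread(f'pics/{f}.png');D=np.load(f+'.npy');P=pose(n)
if n=='wrist':
    z=np.load(f+'_P.npz');P=(z['R'],z['t'],camera_model(n))
v,u=np.mgrid[0:400,0:640];u=u.ravel();v=v.ravel();k=D[v,u]>0;u=u[k];v=v[k]
R,t,m=P;K=np.array([[m['fx'],0,m['cx']],[0,m['fy'],m['cy']],[0,0,1.]])
d=cv2.undistortPoints(np.stack([u,v],1)[:,None].astype(float),K,np.array([m['k1'],0,0,0,0.]))[:,0]
X=((np.c_[d,np.ones(len(d))]*D[v,u][:,None])-t)@R
q=inv(X);hsv=cv2.cvtColor(im,cv2.COLOR_BGR2HSV)[v,u]
def show(name,k):
    a=q[k]
    if len(a)>5:
        l=cv2.fitLine(np.ascontiguousarray(a[:,:2],np.float32),cv2.DIST_HUBER,0,.01,.01).ravel()
        print(name,len(a),'mean',a.mean(0).round(1),'min',np.percentile(a,2,0).round(1),'max',np.percentile(a,98,0).round(1),'ang',np.degrees(np.arctan2(l[1],l[0])).round(1),'zhi',np.percentile(a[:,2],95).round(1))
g=(hsv[:,1]<70)
iny=abs(q[:,1])<55
show('tiebar',g&iny&(q[:,0]>-30)&(q[:,0]<-2)&(q[:,2]>52)&(q[:,2]<80))
show('pivot',g&iny&(q[:,0]>15)&(q[:,0]<45)&(q[:,2]>42)&(q[:,2]<70))
bl=(hsv[:,0]>100)&(hsv[:,0]<125)&(hsv[:,1]>120)
for s in(1,-1): show('cheek%d'%s,bl&(q[:,1]*s>50)&(q[:,1]*s<71+4)&(q[:,2]>66)&(q[:,2]<78)&(abs(q[:,0])<65))
show('red',((hsv[:,0]<5)|(hsv[:,0]>176))&(hsv[:,1]>180)&(q[:,2]>60)&(q[:,1]>60)&(q[:,1]<110))
o=(hsv[:,0]>=5)&(hsv[:,0]<15)&(hsv[:,1]>180)&(abs(q[:,1])<30)&(q[:,2]>-40)&(q[:,2]<60)&(abs(q[:,0])<60)
show('sheave',o)
a=q[o];s=cv2.fitEllipse(np.ascontiguousarray(a[:,[0,2]],np.float32)) if 0 else None
# circle fit of outer points
r=a[:,[0,2]];A=np.c_[2*r,np.ones(len(r))];c=np.linalg.lstsq(A,(r**2).sum(1),rcond=None)[0];print('circle',c[:2].round(1),np.sqrt(c[2]+c[:2]@c[:2]).round(1))
E
python3 - <<'E'
from h import *
import cell;print([k for k in dir(cell) if k[0]!='_'])
P=pose('wrist');s=read_state();i,d=get_image('wrist');save('w1.png',i);np.save('w1.npy',d);np.savez('w1_P.npz',R=P[0],t=P[1])
print(s['time'],s['tool_pos'],s['eef_rot'],s['joints'],P[2])
E
for f in top scene; do echo $f; python3 bars.py $f ${f}0; done; python3 bars.py wrist w1
```

```text
time: 1.77
tool_pos: [0.4788, 0.1575, 0.3913]
eef_rot: [[0.205, 0.979, -0.0], [0.979, -0.205, -0.0], [-0.0, 0.0, -1.0]]
wrist_force: [-0.5, 0.4, -0.3]
finger_gap: -0.001
grasp_force: 0.0
['MotionError', 'camera_model', 'get_image', 'job_done', 'read_state', 'tcp_to_grasp']
1.7667 [0.47883522 0.15752984 0.39125661] [[ 2.04718115e-01  9.78820969e-01 -5.50403930e-05]
 [ 9.78820885e-01 -2.04718120e-01 -4.07021018e-04]
 [-4.09668473e-04  2.94498894e-05 -9.99999916e-01]] [-0.83746337  0.23248957  0.56170689  1.60596715 -0.12601844  1.33980484
 -0.46513567] {'fx': 330.26957148593004, 'fy': 330.26957148593004, 'cx': 314.6431317002873, 'cy': 198.87710886444975, 'k1': -0.0111932913023895, 'hand_eye': array([[ 2.38173072e-04, -9.48873826e-01, -3.15655517e-01,
         8.09882198e-02],
       [ 9.99999633e-01, -3.36963231e-05,  8.55827094e-04,
         7.16489989e-04],
       [-8.22708359e-04, -3.15655605e-01,  9.48873470e-01,
        -1.42763000e-01],
       [ 0.00000000e+00,  0.00000000e+00,  0.00000000e+00,
         1.00000000e+00]])}
top
tiebar 184 mean [-15.3   0.   66.8] min [-21.1 -52.   
[... 1084 characters left out ...]
 min [-38.9 -18.1 -17.7] max [34.  12.  44.3] ang 6.8 zhi 43.4
circle [0.9 9.5] 32.6
tiebar 1053 mean [-11.7  -1.4  66.7] min [-18.3 -52.8  63.3] max [-7.1 52.2 68.9] ang 89.6 zhi 68.6
pivot 945 mean [33.7  1.2 56. ] min [ 29.  -52.4  52.7] max [38.1 53.2 58.2] ang 89.9 zhi 57.8
cheek1 484 mean [15.  66.3 71.8] min [-20.4  62.5  68.3] max [47.5 69.7 73.3] ang -0.3 zhi 73.0
cheek-1 547 mean [ 15.1 -65.   71.3] min [-20.2 -68.9  66.7] max [ 46.4 -62.2  73.6] ang 0.3 zhi 73.2
red 1114 mean [-11.   83.8  97.3] min [-31.2  73.5  79.8] max [  9.5  94.  111.9] ang -0.3 zhi 111.4
sheave 1378 mean [12.3  1.1 27. ] min [-18.1 -14.8 -20.3] max [44.8 13.3 45.1] ang -20.3 zhi 44.6
circle [10.1  9.9] 30.5
```

View pics/w1.png

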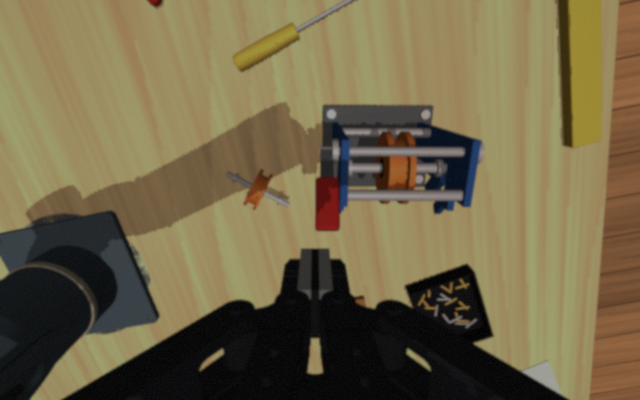

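Wrist view: the tool points down, its axes are lined up with the stand, and the paddle is at (327,204). All three cameras agree with the seat model to 1–4 mm, so I take the seat as (0.5712, 0.1242, 0.130) with yaw 78.2°. Next I work out the lever push.

```bash
sed -i 's/S0=np.array.*/S0=np.array([.5712,.1242,.130])/' h.py
cat > wp.py <<'E'
from h import *
def go(W,y=None):
    s=read_state();p=np.array(s['tool_pos']);print('now stand',inv(p).round(1),'t',round(s['time'],2))
    for w in W:
        X=st(w);print(w,'d cm',((X-p)*100).round(2));p=X
E
python3 - <<'E'
from wp import *
c=lambda th:(30+62*np.sin(th)-6*np.cos(th)-11,92,52+62*np.cos(th)+6*np.sin(th))
go([(-75,92,200),(-75,92,85),(-54,92,87),(13,92,114)]+[tuple(np.round(c(np.radians(t)),1)) for t in(20,40,52,63)])
print(frame()[:,0])
E
```

```text
now stand [ 15.6  98.3 261. ] t 1.82
(-75, 92, 200) d cm [-1.24 -9.   -6.1 ]
(-75, 92, 85) d cm [  0.    0.  -11.5]
(-54, 92, 87) d cm [0.43 2.06 0.2 ]
(13, 92, 114) d cm [1.37 6.56 2.7 ]
(np.float64(34.6), np.float64(92.0), np.float64(112.3)) d cm [ 0.44  2.11 -0.17]
(np.float64(54.3), np.float64(92.0), np.float64(103.4)) d cm [ 0.4   1.93 -0.89]
(np.float64(64.2), np.float64(92.0), np.float64(94.9)) d cm [ 0.2   0.97 -0.85]
(np.float64(71.5), np.float64(92.0), np.float64(85.5)) d cm [ 0.15  0.71 -0.94]
[0.20449605 0.97886739 0.        ]
```

```bash
python3 -m pendant '[[[-0.31,-2.25,-1.5,0,0,0],[-0.31,-2.25,-1.5,0,0,0],[-0.31,-2.25,-1.5,0,0,0],[-0.31,-2.25,-1.6,0,0,0],[0,0,-2.5,0,0,0],[0,0,-3,0,0,0],[0,0,-3,0,0,0],[0,0,-3,0,0,0],[0.22,1.03,0.1,0,0,0],[0.21,1.03,0.1,0,0,0],[0.14,0.66,0.27,0,0,0],[0.14,0.66,0.27,0,0,0]]]'
python3 -c "
from wp import *
go([]);print(read_state()['wrist_force'])"
```

```text
time: 2.82
tool_pos: [0.4718, 0.1018, 0.2246]
eef_rot: [[0.2, 0.98, -0.003], [0.98, -0.2, -0.004], [-0.004, -0.002, -1.0]]
wrist_force: [-13.5, -23.5, 20.2]
finger_gap: 0.001
grasp_force: 13.3
now stand [-42.2  92.7  94.6] t 2.82
[-13.46808283 -23.48949151  20.17311119]
```

```bash
python3 -m pendant '[[[0,0,0,0,0,0],[0,0,0,0,0,0]]]'
python3 - <<'E'
from h import *
a=get_image('scene')[0][150:290,270:400];b=get_image('top')[0][120:240,270:360]
c=np.zeros((560,790,3),np.uint8);c[:420,:390]=cv2.resize(a,(390,420));c[:520,395:785]=cv2.resize(b,(390,520));save('c2.png',c)
print(read_state()['wrist_force'],inv(read_state()['tool_pos']))
E
```

```text
time: 2.98
tool_pos: [0.4729, 0.1026, 0.2252]
eef_rot: [[0.2, 0.98, 0.0], [0.98, -0.2, -0.002], [-0.002, 0.001, -1.0]]
wrist_force: [-7.2, -12.0, 10.0]
finger_gap: 0.003
grasp_force: 6.7
[ -6.45456281 -11.78420913   9.85493097] [-41.27804613  91.88169606  95.21404225]
```

View pics/c2.png

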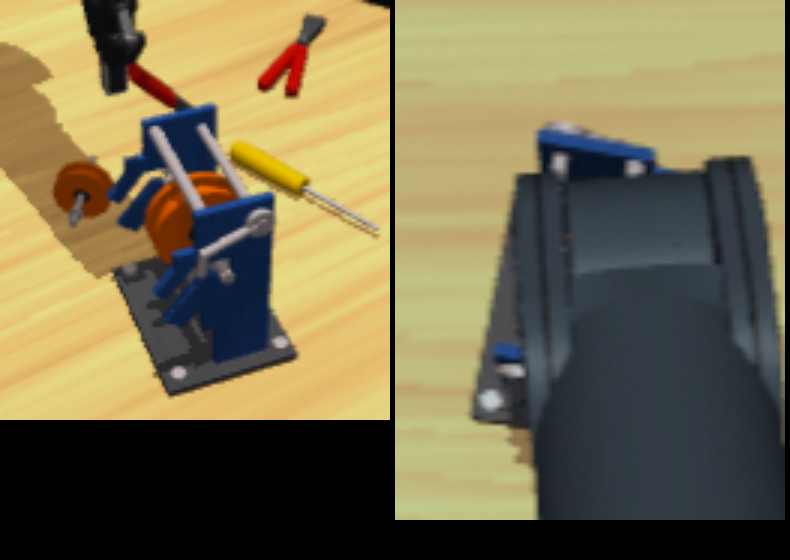

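Scene crop: the closed fingers, at about (115,75), press on the front of the red paddle at (135,78). The upward force is friction from the rising tip, so I'll let the tool follow the arc.

```bash
python3 - <<'E'
from wp import *
c=lambda th,r:(30+r*np.sin(th)-6*np.cos(th)-11,92,52+r*np.cos(th)+6*np.sin(th))
go([(-23.6,92,109),(-2.2,92,117.6),(13,92,120)]+[tuple(float(f) for f in np.round(c(np.radians(t),r),1)) for t,r in((20,68),(40,66),(52,65),(62,64))])
E
```

```text
now stand [-41.3  91.9  95.2] t 3.08
(-23.6, 92, 109) d cm [0.35 1.73 1.38]
(-2.2, 92, 117.6) d cm [0.44 2.09 0.86]
(13, 92, 120) d cm [0.31 1.49 0.24]
(36.6, 92.0, 118.0) d cm [ 0.48  2.31 -0.2 ]
(56.8, 92.0, 106.4) d cm [ 0.41  1.98 -1.16]
(66.5, 92.0, 96.7) d cm [ 0.2   0.95 -0.97]
(72.7, 92.0, 87.3) d cm [ 0.13  0.61 -0.94]
```

```bash
python3 -m pendant '[[[0.12,0.58,0.46,0,0,0],[0.12,0.58,0.46,0,0,0],[0.12,0.58,0.46,0,0,0],[0.15,0.7,0.29,0,0,0],[0.15,0.7,0.29,0,0,0],[0.15,0.7,0.28,0,0,0],[0.15,0.75,0.12,0,0,0],[0.15,0.75,0.12,0,0,0],[0.16,0.77,-0.07,0,0,0],[0.16,0.77,-0.07,0,0,0],[0.16,0.77,-0.07,0,0,0],[0.14,0.66,-0.39,0,0,0],[0.14,0.66,-0.39,0,0,0],[0.14,0.66,-0.39,0,0,0],[0,0,0,0,0,0]]]'
python3 -c "
from wp import *
go([(66.5,92,96.7),(72.7,92,87.3)]);print(read_state()['wrist_force'])"
```

```text
time: 4.33
tool_pos: [0.4928, 0.2021, 0.2325]
eef_rot: [[0.198, 0.98, -0.001], [0.98, -0.198, 0.0], [-0.0, -0.001, -1.0]]
wrist_force: [1.0, -0.2, -1.1]
finger_gap: -0.006
grasp_force: 0.0
now stand [ 60.2  92.7 102.5] t 4.33
(66.5, 92, 96.7) d cm [ 0.19  0.6  -0.58]
(72.7, 92, 87.3) d cm [ 0.13  0.61 -0.94]
[ 1.00128392 -0.20557316 -1.08463552]
```

```bash
python3 -m pendant '[[[0.1,0.3,-0.3,0,0,0],[0.1,0.3,-0.3,0,0,0],[0.07,0.3,-0.45,0,0,0],[0.06,0.3,-0.45,0,0,0],[0,0.1,-0.2,0,0,0],[0,0,0,0,0,0]]]'
python3 - <<'E'
from wp import *
go([]);print(read_state()['wrist_force'])
i=get_image('scene')[0][130:290,270:400];save('c3.png',cv2.resize(i,None,fx=3.5,fy=3.5))
E
```

```text
time: 4.83
tool_pos: [0.4966, 0.2138, 0.2171]
eef_rot: [[0.199, 0.98, 0.001], [0.98, -0.199, 0.001], [0.001, 0.0, -1.0]]
wrist_force: [-2.6, -0.3, 7.9]
finger_gap: -0.0
grasp_force: 3.7
now stand [72.4 91.3 87.1] t 4.83
[-2.64653962 -0.34865573  7.93755756]
```

View pics/c3.png

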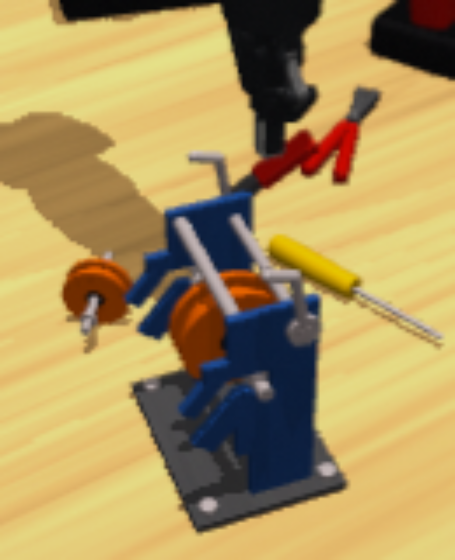

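The keepers (grey hooks at (205,160) and (285,275)) stand up, and the paddle at (285,165) leans to the back. I'll press a bit more to make sure it reaches the stop.

```bash
python3 -m pendant '[[[0.03,0.15,-0.25,0,0,0],[0.03,0.15,-0.25,0,0,0],[0,0,-0.2,0,0,0],[0,0,0,0,0,0],[0,0,0,0,0,0]]]'
python3 -c "
from wp import *
go([])"
```

```text
time: 5.3
tool_pos: [0.4972, 0.2144, 0.2154]
eef_rot: [[0.202, 0.979, 0.002], [0.979, -0.202, 0.004], [0.004, 0.001, -1.0]]
wrist_force: [-24.0, -12.5, 73.1]
finger_gap: 0.006
grasp_force: 35.9
now stand [73.1 90.9 85.4] t 5.3
```

The lever is at the stop: the force reached 73 N with no further travel. Now I back off, swing round to the front, tilt 40° and open partly.

```bash
python3 -m pendant '[[[0,0,1,0,0,0],[0,0,3,0,0,0],[0,0,3,0,0,0],[0,0,3,0,0,0],[0,0,3,0,0,0],[0.7,-2.5,0,0,0,0],[0.7,-2.5,0,0,0,0],[0.7,-2.5,0,0,0,0],[0.6,-2.5,0,0.114,-0.024,0],[0.6,-2.5,0,0.114,-0.024,0],[0.5,-2.5,0,0.114,-0.024,0],[0.5,-2.5,-1,0.114,-0.024,0],[0.5,-2.4,-2,0.114,-0.024,0],[0.5,-2.3,-2,0.114,-0.024,0],[0,0,0,0,0,0],[0,0,0,0,0,0]]]' 0.4 80
cat > g.py <<'E'
from wp import *
from scipy.spatial.transform import Rotation as Ro
def rotgoal(yaw=YAW,tilt=40):
    s=read_state();c,sn=np.cos(yaw),np.sin(yaw)
    y=np.array([sn,-c,0]);z=np.sin(np.radians(tilt))*np.array([c,sn,0])-np.cos(np.radians(tilt))*np.array([0,0,1]);x=np.cross(y,z)
    print('rotvec needed',Ro.from_matrix(np.c_[x,y,z]@np.array(s['eef_rot']).T).as_rotvec().round(3),'gap',round(s['finger_gap'],2),'F',np.round(s['wrist_force'],1))
E
python3 - <<'E'
from g import *
rotgoal();go([(-83.6,0,99.6),(-8.5,0,10.2)]);print(read_state()['joints'].round(2))
E
```

```text
time: 6.63
tool_pos: [0.5471, -0.0022, 0.2902]
eef_rot: [[0.168, 0.978, 0.122], [0.773, -0.208, 0.599], [0.611, -0.007, -0.791]]
wrist_force: [0.5, 0.8, 0.3]
finger_gap: 0.6
grasp_force: 0.0
rotvec needed [ 0.038 -0.015  0.003] gap 0.6 F [0.5 0.8 0.3]
now stand [-128.6   -2.2  160.2] t 6.63
(-83.6, 0, 99.6) d cm [ 0.7   4.45 -6.06]
(-8.5, 0, 10.2) d cm [ 1.54  7.35 -8.94]
[ 0.01  0.44  0.47  1.81 -0.87  1.29  0.65]
```

```bash
python3 -m pendant '[[[0.2,1.45,-2,0.038,-0.015,0.003],[0.25,1.5,-2,0,0,0],[0.25,1.5,-2.06,0,0,0],[0,0,0,0,0,0],[0,0,0,0,0,0]]]'
python3 - <<'E'
from g import *
rotgoal();go([(-8.5,0,10.2)])
P=pose('wrist');i,d=get_image('wrist');save('w2.png',i);np.save('w2.npy',d);np.savez('w2_P.npz',R=P[0],t=P[1])
for z in(10.2,): print(proj(P,st((-8.5,0,10.2))),proj(P,st((0,0,0))))
E
python3 bars.py wrist w2
```

```text
time: 7.05
tool_pos: [0.554, 0.0501, 0.2326]
eef_rot: [[0.143, 0.982, 0.126], [0.752, -0.19, 0.631], [0.644, 0.005, -0.765]]
wrist_force: [0.5, -0.2, 0.0]
finger_gap: 0.604
grasp_force: 0.0
rotvec needed [-0.     0.005 -0.014] gap 0.6 F [ 0.5 -0.2  0. ]
now stand [-76.1   1.7 102.6] t 7.05
(-8.5, 0, 10.2) d cm [ 1.54  6.58 -9.24]
[316.24184923 202.78495576] [316.2518776  197.81641458]
tiebar 2892 mean [-16.6   0.1  66.8] min [-20.6 -52.8  61.8] max [-10.5  53.   69.2] ang 89.7 zhi 68.9
pivot 1936 mean [29.4  0.5 55.9] min [ 26.2 -52.7  51.4] max [34.6 53.  58.3] ang 89.9 zhi 58.0
cheek1 1194 mean [ 8.1 64.6 71.7] min [-24.2  61.5  66.7] max [43.2 68.7 73.4] ang -0.5 zhi 73.2
cheek-1 1238 mean [  7.5 -65.3  71.8] min [-24.6 -69.5  66.7] max [ 42.6 -62.1  73.6] ang -0.1 zhi 73.3
red 2517 mean [80.2 82.3 87.6] min [58.3 72.1 74.3] max [101.6  93.4 100.3] ang -0.6 zhi 99.6
sheave 2646 mean [-14.4  -2.1  29.1] min [-42.8 -15.7   1.7] max [26.  11.9 45.1] ang -0.4 zhi 44.4
circle [-3.4 12.7] 30.7
```

View pics/w2.png

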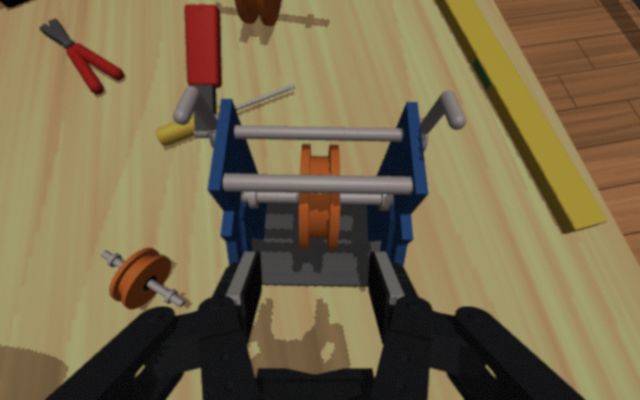

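Wrist view: the lever is open, with the red paddle at (203,45) behind the stand. The sheave at (320,200) is centred between the open fingers at (243,290) and (385,290), and the tie bar at (318,184) is above the approach line. I go in along the tool axis, 1.5 mm towards -y of the stand.

```bash
python3 -m pendant '[[[-0.12,-0.57,-0.49,0,0.005,-0.014],[0.22,0.89,-1.09,0,0,0],[0.22,0.89,-1.09,0,0,0],[0.22,0.89,-1.09,0,0,0],[0.23,0.89,-1.09,0,0,0],[0.23,0.89,-1.09,0,0,0],[0.23,0.89,-1.09,0,0,0],[0.23,0.89,-1.1,0,0,0],[0.23,0.89,-1.1,0,0,0],[0,0,0,0,0,0],[0,0,0,0,0,0]]]'
python3 - <<'E'
from g import *
rotgoal();go([(-8.5,-1.5,10.2)])
E
```

```text
time: 8.02
tool_pos: [0.5718, 0.1119, 0.1408]
eef_rot: [[0.16, 0.978, 0.136], [0.749, -0.21, 0.628], [0.643, 0.002, -0.766]]
wrist_force: [-0.2, -0.6, 0.9]
finger_gap: 0.601
grasp_force: 0.0
rotvec needed [0.    0.002 0.005] gap 0.6 F [-0.2 -0.6  0.9]
now stand [-12.   -3.1  10.8] t 8.02
(-8.5, -1.5, 10.2) d cm [-0.08  0.37 -0.06]
```

```bash
python3 -m pendant '[[[-0.08,0.25,-0.05,0,0,0],[0,0,0,0,0,0]]]'; python3 -m pendant '[[[0,0,0,0,0,0],[0,0,0,0,0,0],[0,0,0,0,0,0],[0,0,0,0,0,0],[0,0,0,0,0,0],[0,0,0,0,0,0],[0,0,0,0,0,0],[0,0,0,0,0,0],[0,0,0,0,0,0],[0,0,0,0,0,0]]]' 1 80
python3 - <<'E'
from g import *
rotgoal();go([])
E
```

```text
time: 8.18
tool_pos: [0.5709, 0.1147, 0.1404]
eef_rot: [[0.159, 0.978, 0.136], [0.75, -0.209, 0.628], [0.642, 0.002, -0.767]]
wrist_force: [0.4, 0.3, -0.1]
finger_gap: 0.603
grasp_force: 0.0
time: 9.02
tool_pos: [0.5713, 0.115, 0.1403]
eef_rot: [[0.159, 0.978, 0.136], [0.749, -0.209, 0.628], [0.643, 0.002, -0.766]]
wrist_force: [-0.8, -2.8, 6.6]
finger_gap: 0.339
grasp_force: 80.2
rotvec needed [0.    0.002 0.005] gap 0.34 F [-0.8 -2.8  6.6]
now stand [-9.  -1.9 10.3] t 9.02
```

Gripped: the gap is about 29 mm and the pad force 80 N. Now I lift it over the lip.

```bash
python3 -m pendant '[[[0,0,0.2,0,0,0],[0,0,0.2,0,0,0],[0,0,0.2,0,0,0],[0,0,0.1,0,0,0],[0,0,0,0,0,0],[0,0,0,0,0,0]]]'
python3 - <<'E'
from g import *
rotgoal();go([])
E
```

```text
time: 9.52
tool_pos: [0.5705, 0.1153, 0.1465]
eef_rot: [[0.159, 0.978, 0.135], [0.75, -0.208, 0.628], [0.642, 0.001, -0.766]]
wrist_force: [0.9, 0.1, -6.2]
finger_gap: 0.333
grasp_force: 79.1
rotvec needed [0.001 0.001 0.004] gap 0.33 F [ 0.9  0.1 -6.2]
now stand [-8.8 -1.1 16.5] t 9.52
```

```bash
python3 -m pendant '[[[0,0,0.06,0,0,0],[-0.08,-0.39,0,0,0,0],[-0.08,-0.39,0,0,0,0],[-0.08,-0.39,0,0,0,0],[0,0,0,0,0,0]]]'; python3 -m pendant '[[[-0.08,-0.39,0,0,0,0],[-0.08,-0.39,0,0,0,0],[-0.08,-0.39,0,0,0,0],[0,0,0,0,0,0],[0,0,0,0,0,0]]]'
python3 - <<'E'
from g import *
rotgoal();go([])
E
```

```text
time: 9.93
tool_pos: [0.5683, 0.1021, 0.1471]
eef_rot: [[0.16, 0.978, 0.136], [0.75, -0.21, 0.627], [0.642, 0.001, -0.767]]
wrist_force: [0.6, 0.9, -6.1]
finger_gap: 0.336
grasp_force: 79.1
time: 10.35
tool_pos: [0.566, 0.0915, 0.1473]
eef_rot: [[0.159, 0.978, 0.135], [0.75, -0.209, 0.628], [0.642, 0.001, -0.766]]
wrist_force: [0.3, -0.2, -5.8]
finger_gap: 0.336
grasp_force: 79.2
rotvec needed [0.001 0.001 0.005] gap 0.34 F [ 0.3 -0.2 -5.8]
now stand [-33.1  -1.6  17.3] t 10.35
```

```bash
python3 -m pendant '[[[-0.086,-0.41,-0.5,0,0,0],[-0.086,-0.41,-0.5,0,0,0],[-0.086,-0.41,-0.5,0,0,0],[0,0,0,0,0,0],[0,0,0,0,0,0]]]'
python3 - <<'E'
from g import *
rotgoal();go([(-75,-1.6,-32.7)])
E
```

```text
time: 10.77
tool_pos: [0.5631, 0.0791, 0.1318]
eef_rot: [[0.16, 0.978, 0.135], [0.749, -0.209, 0.628], [0.643, 0.0, -0.766]]
wrist_force: [0.3, 0.5, -6.8]
finger_gap: 0.338
grasp_force: 79.2
rotvec needed [0.    0.    0.005] gap 0.34 F [ 0.3  0.5 -6.8]
now stand [-45.8  -1.3   1.8] t 10.77
(-75, -1.6, -32.7) d cm [-0.57 -2.87 -3.45]
```

No contact so far, so I carry on down to the mouth.

```bash
python3 -m pendant '[[[-0.082,-0.41,-0.5,0,0,0],[-0.082,-0.41,-0.5,0,0,0],[-0.082,-0.41,-0.49,0,0,0],[-0.082,-0.41,-0.49,0,0,0],[-0.082,-0.41,-0.49,0,0,0],[-0.082,-0.41,-0.49,0,0,0],[-0.082,-0.41,-0.49,0,0,0],[0,0,0,0,0,0],[0,0,0,0,0,0]]]'
python3 - <<'E'
from g import *
rotgoal();go([(-140,-1.6,-31)])
E
```

```text
time: 11.52
tool_pos: [0.5575, 0.0506, 0.0975]
eef_rot: [[0.16, 0.978, 0.135], [0.749, -0.209, 0.628], [0.643, 0.001, -0.766]]
wrist_force: [0.2, 0.2, -5.6]
finger_gap: 0.331
grasp_force: 79.2
rotvec needed [0.    0.    0.005] gap 0.33 F [ 0.2  0.2 -5.6]
now stand [-74.9  -1.6 -32.5] t 11.52
(-140, -1.6, -31) d cm [-1.33 -6.38  0.15]
```

The axle is out at the mouth (about -66, -43 mm from the seat). I move it clear, lift, swing over the chock with the +0.153 rad turn, and look.

```bash
python3 -m pendant '[[[-0.33,-1.6,0.05,0,0,0],[-0.33,-1.6,0.05,0,0,0],[-0.33,-1.6,0,0,0,0],[-0.33,-1.6,0,0,0,0],[0,0,2.6,0,0,0],[0,0,2.6,0,0,0],[0,0,2.6,0,0,0],[0,0,2.6,0,0,0],[0,0,2.6,0,0,0],[-1.05,-2.5,0,0,0,0.02],[-1.05,-2.5,0,0,0,0.02],[-1.05,-2.5,0,0,0,0.02],[-1.05,-2.5,0,0,0,0.02],[-1.05,-2.5,0,0,0,0.02],[-1.05,-2.5,0,0,0,0.02],[-1.05,-2.5,0,0,0,0.02],[-1.05,-2.5,0,0,0,0.02],[0,0,0,0,0,0],[0,0,0,0,0,0]]]'
cat > ch.py <<'E'
from g import *
P=pose('wrist');rotgoal(np.radians(87));s=read_state();print(s['tool_pos'],s['time'],s['grasp_force'])
i,D=get_image('wrist');save('w3.png',i);m=P[2]
v,u=np.mgrid[0:400,0:640];u=u.ravel();v=v.ravel();k=D[v,u]>0;u=u[k];v=v[k]
K=np.array([[m['fx'],0,m['cx']],[0,m['fy'],m['cy']],[0,0,1.]])
d=cv2.undistortPoints(np.stack([u,v],1)[:,None].astype(float),K,np.array([m['k1'],0,0,0,0.]))[:,0]
X=((np.c_[d,np.ones(len(d))]*D[v,u][:,None])-P[1])@P[0]
for lo,hi in((.012,.062),(.046,.062),(.048,.062)):
    q=X[(X[:,2]>lo)&(X[:,2]<hi)&(abs(X[:,0]-.46)<.075)&(abs(X[:,1]+.205)<.085)];r=cv2.minAreaRect(np.ascontiguousarray(q[:,:2]*1000,np.float32));print(lo,len(q),r,q.min(0).round(3),q.max(0).round(3))
hsv=cv2.cvtColor(i,cv2.COLOR_RGB2HSV)[v,u]
o=(hsv[:,0]>=5)&(hsv[:,0]<12)&(hsv[:,1]>190)&(X[:,2]>.12)
q=X[o];t=(q-s['tool_pos'])@np.array(s['eef_rot'])*1000;t=t[np.linalg.norm(t,axis=1)<90];print('sheave in tool',len(t),np.percentile(t,2,0).round(1),np.percentile(t,98,0).round(1))
E
python3 ch.py
```

```text
time: 13.1
tool_pos: [0.4592, -0.216, 0.2285]
eef_rot: [[0.041, 0.999, 0.035], [0.766, -0.054, 0.641], [0.642, 0.0, -0.767]]
wrist_force: [0.6, 0.6, -5.2]
finger_gap: 0.337
grasp_force: 80.1
rotvec needed [0.002 0.    0.002] gap 0.34 F [ 0.6  0.6 -5.2]
[ 0.45919707 -0.21601379  0.22849015] 13.1 80.14195203781128
0.012 1575 ((462.6359558105469, -205.9370574951172), (128.91783142089844, 87.30730438232422), 87.03255462646484) [ 0.416 -0.272  0.012] [ 0.51  -0.144  0.055]
0.046 852 ((459.2641906738281, -248.45545959472656), (23.439258575439453, 72.20352172851562), 86.90868377685547) [ 0.423 -0.262  0.046] [ 0.495 -0.236  0.055]
0.048 409 ((458.29290771484375, -248.8640899658203), (20.584461212158203, 68.14429473876953), 86.9048843383789) [ 0.424 -0.259  0.048] [ 0.492 -0.238  0.055]
sheave in tool 6633 [-22.4 -13.4 -30.7] [45.4 14.8 11.7]
```

View pics/w3.png

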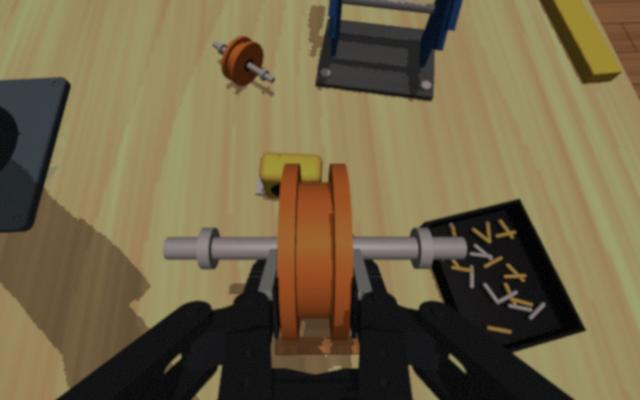

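The sheave is held centred and upright with its axle level, at (315,248) in the wrist view, and the chock is below it at (318,345). Both views put the chock centre within 2.5 mm of each other and the sizes match. I'll descend.

```bash
python3 -m pendant '[[[0.13,0.13,-1.9,0,0,0],[0,0,-1.9,0,0,0],[0,0,-1.9,0,0,0],[0,0,-1.9,0,0,0],[0,0,-1.9,0,0,0],[0,0,-1.9,0,0,0],[0,0,-1,0,0,0],[0,0,-0.6,0,0,0],[0,0,0,0,0,0],[0,0,0,0,0,0]]]'
python3 -m pendant '[[[0,0,-0.15,0,0,0],[0,0,-0.15,0,0,0],[0,0,-0.15,0,0,0],[0,0,-0.1,0,0,0],[0,0,0,0,0,0],[0,0,0,0,0,0]]]'
```

```text
time: 13.98
tool_pos: [0.4619, -0.2117, 0.0995]
eef_rot: [[0.037, 0.999, 0.033], [0.765, -0.05, 0.642], [0.643, 0.002, -0.766]]
wrist_force: [0.5, -1.0, -5.3]
finger_gap: 0.337
grasp_force: 79.9
time: 14.48
tool_pos: [0.4616, -0.2118, 0.0934]
eef_rot: [[0.037, 0.999, 0.033], [0.765, -0.05, 0.642], [0.643, 0.001, -0.766]]
wrist_force: [-0.2, 0.3, -5.3]
finger_gap: 0.34
grasp_force: 79.9
```

```bash
python3 -m pendant '[[[-0.05,-0.25,0,0,0,0],[0,0,-0.1,0,0,0],[0,0,-0.1,0,0,0],[0,0,-0.1,0,0,0],[0,0,0,0,0,0],[0,0,0,0,0,0]]]'; python3 -m pendant '[[[0,0,-0.08,0,0,0],[0,0,-0.08,0,0,0],[0,0,0,0,0,0],[0,0,0,0,0,0]]]'
```

```text
time: 14.98
tool_pos: [0.4611, -0.2144, 0.0903]
eef_rot: [[0.038, 0.999, 0.033], [0.765, -0.05, 0.642], [0.642, 0.001, -0.766]]
wrist_force: [-0.2, -0.9, -4.9]
finger_gap: 0.335
grasp_force: 80.4
time: 15.32
tool_pos: [0.4612, -0.2147, 0.0899]
eef_rot: [[0.037, 0.999, 0.034], [0.765, -0.05, 0.642], [0.643, 0.002, -0.766]]
wrist_force: [-1.9, -5.3, 7.9]
finger_gap: 0.334
grasp_force: 82.1
```

```bash
python3 -m pendant '[[[0,-0.1,0,0,0,0],[0,0,0,0,0,0],[0,0,0,0,0,0]]]'; python3 -m pendant '[[[0,0,-0.05,0,0,0],[0,0,0,0,0,0],[0,0,0,0,0,0]]]'
```

```text
time: 15.57
tool_pos: [0.4612, -0.2155, 0.089]
eef_rot: [[0.037, 0.999, 0.034], [0.765, -0.05, 0.642], [0.642, 0.002, -0.766]]
wrist_force: [-1.3, -4.2, 2.8]
finger_gap: 0.34
grasp_force: 81.0
time: 15.82
tool_pos: [0.4613, -0.2156, 0.0889]
eef_rot: [[0.037, 0.999, 0.034], [0.765, -0.05, 0.642], [0.643, 0.002, -0.766]]
wrist_force: [-1.9, -5.6, 6.9]
finger_gap: 0.338
grasp_force: 82.2
```

```bash
python3 -m pendant '[[[0,-0.1,0,0,0,0],[0,0,0,0,0,0],[0,0,0,0,0,0]]]'; python3 -m pendant '[[[0,-0.05,-0.08,0,0,0],[0,0,0,0,0,0],[0,0,0,0,0,0]]]'
```

```text
time: 16.07
tool_pos: [0.4613, -0.2164, 0.0883]
eef_rot: [[0.037, 0.999, 0.033], [0.765, -0.05, 0.642], [0.642, 0.001, -0.766]]
wrist_force: [0.2, -3.1, 1.8]
finger_gap: 0.339
grasp_force: 81.0
time: 16.32
tool_pos: [0.4613, -0.2166, 0.088]
eef_rot: [[0.037, 0.999, 0.033], [0.765, -0.05, 0.642], [0.643, 0.002, -0.766]]
wrist_force: [-1.9, -4.0, 6.4]
finger_gap: 0.335
grasp_force: 82.0
```

It rests in the V at the expected height (0.088). I soften the grip, then let go.

```bash
python3 -m pendant '[[[0,0,0,0,0,0],[0,0,0,0,0,0],[0,0,0,0,0,0]]]' 1 20;python3 -m pendant '[[[0,0,0,0,0,0],[0,0,0,0,0,0],[0,0,0,0,0,0],[0,0,0,0,0,0],[0,0,0,0,0,0]]]' 0.4 20;  python3 -m pendant '[[[-0.03,-0.64,0.77,0,0,0],[-0.07,-1.28,1.53,0,0,0],[-0.07,-1.28,1.53,0,0,0],[-0.1,-1.9,2.3,0,0,0],[-0.1,-1.9,2.3,0,0,0],[-0.1,-1.9,2.3,0,0,0],[-0.1,-1.9,2.3,0,0,0],[0,0,0,0,0,0],[0,0,0,0,0,0]]]'
python3 ch.py; python3 - <<'E'
from h import *
a=get_image('scene')[0];save('c4.png',np.hstack([cv2.resize(a[150:330,170:400],None,fx=3,fy=3)]))
E
```

```text
time: 16.57
tool_pos: [0.4613, -0.2166, 0.088]
eef_rot: [[0.037, 0.999, 0.033], [0.765, -0.05, 0.642], [0.643, 0.002, -0.766]]
wrist_force: [-0.4, -4.5, 7.5]
finger_gap: 0.339
grasp_force: 82.0
time: 16.98
tool_pos: [0.4611, -0.2165, 0.0874]
eef_rot: [[0.037, 0.999, 0.033], [0.765, -0.05, 0.642], [0.643, 0.001, -0.766]]
wrist_force: [-0.1, -0.6, -0.0]
finger_gap: 0.598
grasp_force: 0.0
time: 17.73
tool_pos: [0.4552, -0.3266, 0.2189]
eef_rot: [[0.038, 0.999, 0.035], [0.767, -0.052, 0.64], [0.64, 0.003, -0.768]]
wrist_force: [0.2, 0.2, -0.8]
finger_gap: 0.597
grasp_force: 0.0
rotvec needed [ 0.003  0.003 -0.001] gap 0.6 F [ 0.2  0.2 -0.8]
[ 0.45519636 -0.32660312  0.2188963 ] 17.7333 0.0
0.012 4720 ((462.671875, -210.36451721191406), (119.95279693603516, 89.12532043457031), 87.20226287841797) [ 0.416 -0.271  0.012] [ 0.508 -0.149  0.058]
0.046 1866 ((462.8106994628906, -206.04771423339844), (110.18881225585938, 79.97249603271484), 87.43766784667969) [ 0.421 -0.262  0.046] [ 0.505 -0.15   0.058]
0.048 1128 ((462.9534606933594, -206.37315368652344), (108.69631958007812, 79.87899017333984), 87.28046417236328) [ 0.421 -0.262  0.048] [ 0.505 -0.151  0.058]
sheave in tool 4 [ -2.9 -22.1 -36.6] [  8.1  26.5 -11.1]
```

View pics/c4.png

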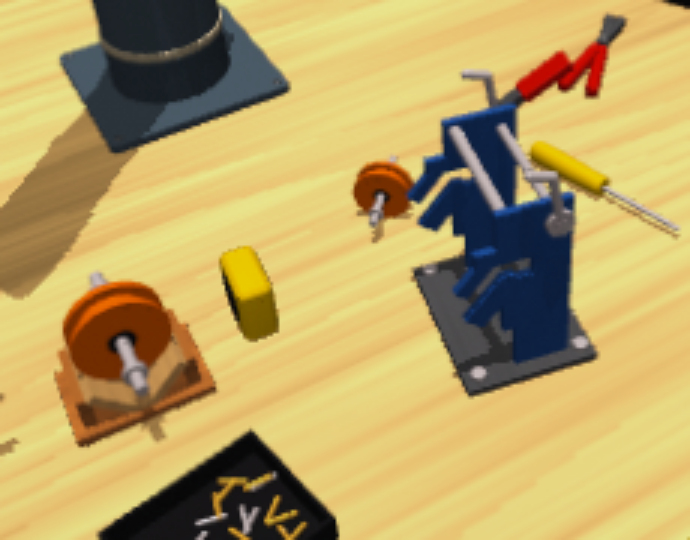

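View pics/w3.png

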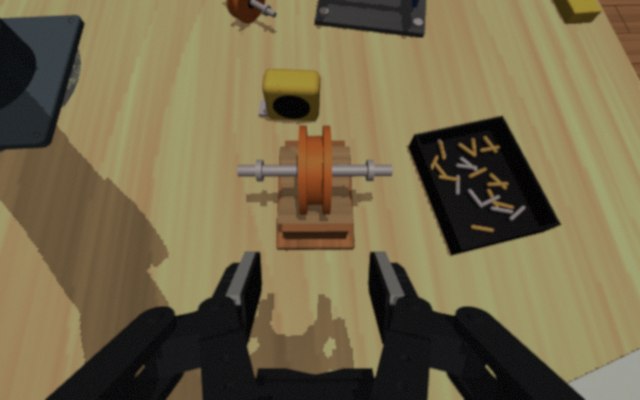

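Scene crop: the sheave sits upright in the chock at (120,335), the lever is open, and the bystanders have not moved. Wrist view: the sheave at (315,170) is in the middle of the V with its axle along the chock's y axis, and the gripper is clear. I hand it in.

```bash
python3 -c "
from cell import *
print(job_done())"
```

```text
the job is handed in; nothing more can be done
None
```

The job is handed in at about 18 s of the 64 s: the lever is at its back stop, the sheave rests upright in the middle of the chock and is let go, and the tray, screwdriver and tape measure look untouched; `job_done()` gave no verdict.

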